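# Find the rocking foot of a tube mixer and press its shim home

## Robot

A 6-joint arm with a two-finger parallel gripper is mounted at the origin on the work surface. World frame = base frame: x ahead of the robot, y to its left, z up, the work surface at z = 0. Lengths are in mm, angles in rad, forces in N, time in s.
With the tool pointing down it reaches from about 350 to 850 mm from the base axis. Payload 8.1 kg.
Tool frame: the origin (TCP) lies between the finger pads; the fingertips stand 17 mm ahead of it and the grasp point (between the pads) lies 2 mm behind it; z points along the fingers, y is the direction in which the jaws open and shut (so a half turn about z gives the same grasp; the last joint's range is limited). The gripper opens to 93 mm and grips with 3 to 60 N. Pads are 15 mm wide; open, the fingers measure 128 mm over their backs; the gripper's body (75 mm by 188 mm) begins 65 mm behind the grasp point.
Start: joints at [-1.188, 0.13, 1.488, -0, 1.523, -0.085], TCP at [270.574, -535.533, 235.635] pointing down, gripper open.
Joint ranges: [-2.96, 2.96], [-0.89, 2.26], [0.02, 2.5], [-1.34, 4.48], [0, 2.73], [-2.66, 2.66]. Speed limits (rad/s): [2.39, 2.39, 2.79, 3.14, 3.14, 3.14].

## Interface

Orientations are given as a unit quaternion [w, x, y, z].
In Python, from workcell import arm gives the robot as it stands.
- The arm moves only by the tool apply_moves, never from a script. Its argument "motion" is one flat list of numbers, 4 for each row, row after row: the shift along the world's x, y, z in mm, then the turn about the world's z in rad. In form: [x, y, z, turn, x, y, z, turn, ...]. A call has 1 to 10 rows; each row is the pose to reach, as a shift and turn from the pose measured when the call began; what a row does not reach only later rows make up. A row lasts 1/10 s, in which the tool goes at most 50 mm and 8.59 degrees, less where a joint would pass 70% of its speed; a pose out of reach is approached as far as the arm can. A call with a gripper value outside its range is refused whole. "claw" is the gripper's target within -1 to 1 (fully open at 1, half-way at 0, shut at -1), set as the call begins (left out, the last holds). The fingers move at their own pace and stop on an object; "squeeze" is the grip in N (left out, the last holds). Time passes only in rows, so rows that repeat a pose let the fingers close. It gives the time, the measured TCP pose, the force and the opening at its end, in the units of the state.
- arm.sense(): the state, without advancing time (a new reading comes with each control period).
- arm.capture(name): name is "scene" or "side" or "wrist"; returns a dict with "color" (400x640x3 uint8, red, green, blue), "fovy" (degrees; the focal length in pixels is half the picture's height over the tangent of half this angle, whatever the lens; pixels are square), "cx", "cy" (the principal point, pixels), "world_from_camera" (4x4, takes a point from camera to world coordinates); the wrist camera has in their place "hand_eye" (4x4, takes a point from camera to tool coordinates, whose origin is the TCP and whose axes are the flange's). Camera axes: x right, y down, z forward; pixel columns grow to the right and rows downward; lengths in mm; the calibration is good to about 2 mm. The wrist camera is an equidistant fisheye: a pixel r from the principal point sees the ray r / f radians off the axis. A picture is of the moment at which its call begins: read the wrist's pose just before it. There is no depth.
- arm.sign_off(): hands the job in, once; it reports no verdict.
The state is a dict: "time": time; "qpos": joint angles; "joint_velocities": joint speeds; "tau": joint torques, N m; "position": TCP position; "ee_rot": TCP orientation; "force": force on the tool from outside, world axes, zero at the start; "moment": the same for the moment, N m; "width": finger opening in mm.
Only numpy, scipy, OpenCV 4.12 (cv2) and the standard library are available. Lean on these libraries where they do the work, as an engineer would, in place of code of your own. Each camera call takes 0.05 s, during which the arm holds its last target. There are 200 camera calls.

## Task

The tube roller mixer rocks on one of its four cast feet. Press down on the feet one after another with the fingertips to find the one that gives, push only that foot's brass shim fully home until its upturned tab lies flat against the foot, then press down on that foot once more to prove it is now solid, and draw clear. Do not grasp or lift anything, do not shift the mixer, and leave the other three shims and the things standing around as they are.

Things in the scene. Friction and masses are not known exactly. Their poses are not given: they have to be found in the camera images.
- mixer: White tube roller mixer, 196 x 160 mm, 73 mm high, 4 kg, black rollers on top, blue panel at its front (-x). At each corner a flat aluminium foot 45 mm (x) and 14 mm thick juts 65 mm out sideways (y); its top is 28 mm above the bench. Feet centres at x +-75, y +-113 mm; each side is open between its two feet. Origin: its centre, 14 mm above the bench; x to its rear, z up. It stands loose.
- foot_a: One of four alike supports under the mixer's feet, fixed to the bench: dark sole plate 86 x 56 x 4 mm. Origin: on the bench below the mixer's foot, 5 mm outward of the foot's centre; x parallel to the mixer's x. Letters change corners. Under 6 to 8 N at its top (28 mm up) the foot that rocks dips about 3 mm and springs back; the others give 1 mm at most.
- foot_b: As foot_a, another of the four supports; which corner it stands at changes from start to start.
- foot_c: As foot_a, another of the four supports; which corner it stands at changes from start to start.
- foot_d: As foot_a, another of the four supports; which corner it stands at changes from start to start.
- tab_a (a point): Middle of the outer (-x) face of the upturned tab of foot_a's brass shim. The tab is an upright plate 28 mm wide (y), 3 mm thick, from 4 to 26 mm above the bench, standing in front (-x) of the mixer's foot. It is pushed home along the foot's +x with the fingertips low in front of it, tips 8 to 14 mm above the bench (the sole plate below is 4 mm thick).
- tab_b (a point): As tab_a, for foot_b.
- tab_c (a point): As tab_a, for foot_c.
- tab_d (a point): As tab_a, for foot_d.
- shim_a (a joint): Travel of foot_a's shim, m: 0 = tab 30 mm clear of the mixer's foot, 0.030 = fully home, tab flat against it (hard stop). All four start between 0 and 0.006. The shim of the foot that rocks slides with about 3 to 9 N and stays where it is left; the other three are tight and need over 40 N.
- shim_b (a joint): As shim_a, for foot_b.
- shim_c (a joint): As shim_a, for foot_c.
- shim_d (a joint): As shim_a, for foot_d.
- rack: White tube rack with coloured caps, 70 x 150 mm, 86 mm high; origin at the centre of its underside. Stands to the mixer's left (+y); leave alone.
- cup: Specimen cup with red lid, 60 mm wide, 66 mm high; origin under its centre. Stands to the right (-y); leave alone.
- reagent: Brown glass bottle with white cap, 48 mm wide, 85 mm high; origin under its centre. Stands to the right (-y); leave alone.
Mind the look-alikes: they are no part of the job. Leave any blue or purple look-alike of the foot_b alone.

How it is judged:
By the outcome, as a careful person would: the job done as asked, in the order asked, and still so for the second after the job is handed in, with the robot touching nothing.
It also fails if it takes over 61 s, if anything falls off the work surface, if the arm or the gripper's body presses on something with over 40 N, if the wrist force passes 120 N, or if a joint passes its speed limit or range.

## Working session

There is one attempt and no reset: what is moved stays moved. The work goes in short steps, Python scripts to look and compute and a tool call to move; the robot and the scene stay as the last step left them, time stands still between calls to the robot, and variables do not carry over. Pictures are saved under pics/ and viewed, about 8 in all and at most 12, crops included, and the job is handed in when it is done.

Besides the shell and the picture viewer there is one more tool, called as a command line: name --argument value ..., lists and objects as JSON in quotes. apply_moves: Moves the arm, as the interface text tells. Its arguments: {"type":"object","properties":{"motion":{"type":"array","items":{"type":"number"}},"claw":{"type":"number"},"squeeze":{"type":"number"}},"required":["motion"]}

```bash
mkdir -p pics; ls
cat > h.py <<'E'
import numpy as np,cv2
from workcell import arm
def cap(n,f):
    c=arm.capture(n); cv2.imwrite('pics/'+f,c['color'][:,:,::-1]); np.save('pics/'+f+'.npy',{k:v for k,v in c.items()},allow_pickle=True); return c
def ray(c,u,v):
    f=200/np.tan(np.radians(c['fovy'])/2); T=np.array(c['world_from_camera'])
    d=T[:3,:3]@np.array([(u-c['cx'])/f,(v-c['cy'])/f,1]); return T[:3,3],d
def plane(c,u,v,z):
    o,d=ray(c,u,v); return o+d*(z-o[2])/d[2]
def load(f): return np.load('pics/'+f+'.npy',allow_pickle=True).item()
E
python3 - <<'E'
from h import *
for n in ('scene','side'):
    c=cap(n,n+'1.png'); print(n,c['fovy'],c['cx'],c['cy'],np.round(c['world_from_camera'],2).tolist())
print(arm.sense())
E
```

```text
pics
scene 49.78894688640524 318.9899417102293 200.26255015307368 [[0.58, 0.65, -0.49, 1069.44], [0.81, -0.46, 0.36, -363.19], [0.0, -0.6, -0.8, 846.26], [0.0, 0.0, 0.0, 1.0]]
side 52.95135776740174 320.6535876471669 196.04712438955232 [[-0.97, -0.13, 0.2, 368.72], [-0.24, 0.54, -0.81, 813.63], [-0.0, -0.83, -0.56, 613.23], [0.0, 0.0, 0.0, 1.0]]
{'time': 0.1, 'qpos': array([-1.18838982e+00,  1.31058102e-01,  1.48912907e+00, -1.52807049e-05,
        1.52300636e+00, -8.53678043e-02]), 'joint_velocities': array([-0.00155982, -0.00272451, -0.00241737,  0.00158259, -0.0002838 ,
        0.00139331]), 'tau': array([ 1.87310063e-03, -5.61340356e+01, -4.93093836e+01,  7.69622298e-02,
        2.91609485e-02, -7.21923266e-05]), 'position': array([ 270.397393  , -535.09217469,  234.73146004]), 'ee_rot': array([-7.90499632e-04,  9.72772460e-01,  2.31760871e-01, -1.25991695e-04]), 'force': array([-0.02361573, -0.40464642,  0.23078027]), 'moment': array([-0.00327221,  0.03527649,  0.0225681 ]), 'width': 93.07446824902614}
```

View pics/scene1.png

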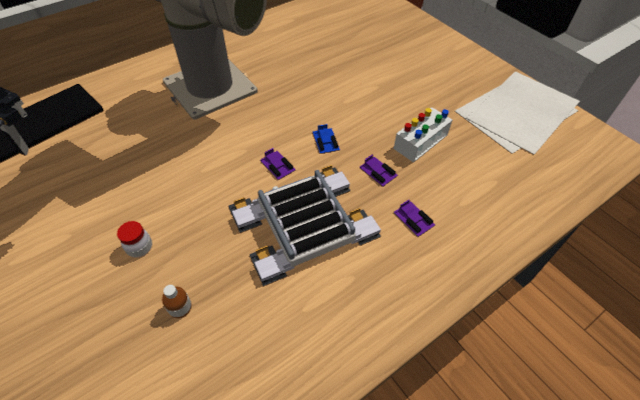

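View pics/side1.png

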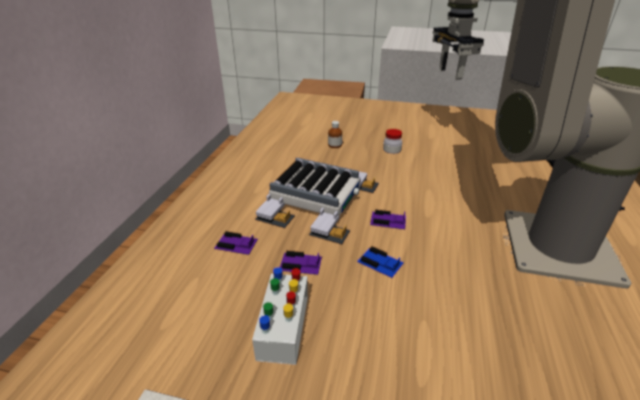

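Run:
```python
from h import *
im=cv2.imread('pics/scene1.png')[140:300,220:445]
cv2.imwrite('pics/crop1.png',cv2.resize(im,None,fx=3.5,fy=3.5,interpolation=cv2.INTER_CUBIC))
```

```text
(no output)
```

View pics/crop1.png

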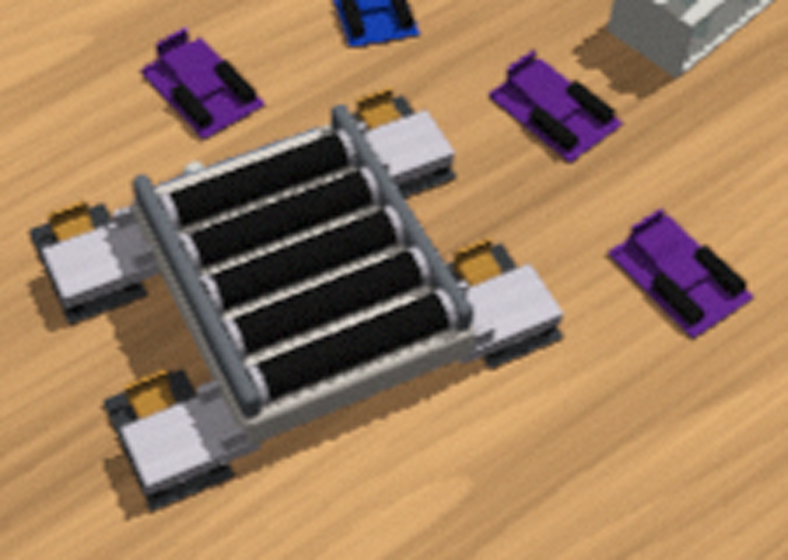

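The crop shows the mixer with four feet (outer corners measured below). The purple and blue pieces standing apart are look-alikes, to be left alone. Next I fit the mixer pose.

Run:
```python
from h import *
c=load('scene1.png')
P=[(122,435),(155,487),(42,255),(70,310),(435,112),(453,150),(540,268),(562,310)]
# -y side: rear(+x)= far from robot
M=[(52.5,-145.5),(97.5,-145.5),(-97.5,-145.5),(-52.5,-145.5),(-97.5,145.5),(-52.5,145.5),(52.5,145.5),(97.5,145.5)]
W=np.array([plane(c,(x+.5)/3.5-.5+220,(y+.5)/3.5-.5+140,28)[:2] for x,y in P]);M=np.array(M)
a=M-M.mean(0);b=W-W.mean(0)
th=np.arctan2((a[:,0]*b[:,1]-a[:,1]*b[:,0]).sum(),(a*b).sum())
R=np.array([[np.cos(th),-np.sin(th)],[np.sin(th),np.cos(th)]]);t=W.mean(0)-R@M.mean(0)
print(np.round(W),th,t);print(np.round(W-(M@R.T+t),1))
for f in [(-75,-113),(75,-113),(-75,113),(75,113)]: print(f,R@np.array(f)+t)
for n,u,v,z in(('rack',0,0,0),('cup',134,250,0),('reag',180,312,0)): print(n,plane(c,u,v,z))
s=arm.sense();from scipy.spatial.transform import Rotation as Ro
q=s['ee_rot'];print(Ro.from_quat([q[1],q[2],q[3],q[0]]).as_matrix().round(3))
```

```text
[[ 627. -209.]
 [ 668. -211.]
 [ 479. -183.]
 [ 528. -190.]
 [ 531.  107.]
 [ 567.   96.]
 [ 680.   80.]
 [ 714.   70.]] -0.16592309937066477 [599.13426917 -55.19450896]
[[-0.3 -1.8]
 [-2.9  3.7]
 [-0.3 -0.7]
 [ 4.6  0.2]
 [ 4.3  2.5]
 [-4.8 -1.4]
 [ 5.   0.1]
 [-5.6 -2.4]]
(-75, -113) [ 506.50089662 -154.2553907 ]
(75, -113) [ 654.4408437  -179.02981416]
(-75, 113) [543.82769463  68.64079623]
(75, 113) [691.76764171  43.86637278]
rack [-921.95419538 -409.40719791    0.        ]
cup [ 4.22076124e+02 -4.07026704e+02 -1.13686838e-13]
reag [ 618.60254929 -385.41439631    0.        ]
[[ 0.893  0.451 -0.001]
 [ 0.451 -0.893  0.001]
 [ 0.    -0.002 -1.   ]]
```

apply_moves --motion '[25,40,0,-0.07,50,80,0,-0.14,75,120,-5,-0.21,100,160,-10,-0.28,125,200,-15,-0.35,150,240,-20,-0.42,175,280,-30,-0.49,200,320,-40,-0.56,225,360,-50,-0.63,236,381,-60,-0.634]' --claw -1

```text
time: 1.1
position: [507.6, -150.8, 174.0]
ee_rot: [-0.001, 0.997, -0.083, 0.0]
force: [-0.8, -0.8, -0.4]
width: 17.9
```

apply_moves --motion '[0,0,0,0,0,0,0,0]'

```text
time: 1.3
position: [507.2, -150.2, 173.3]
ee_rot: [-0.001, 0.997, -0.082, -0.001]
force: [0.0, -0.6, 0.6]
width: 2.5
```

Run:
```python
from h import *
s=arm.sense();c=cap('wrist','w1.png');np.save('pics/w1s.npy',s,allow_pickle=True)
print(s['position'],s['ee_rot'],s['width'],s['force'],s['time'],s['qpos']);print({k:v for k,v in c.items() if k!='color'})
```

```text
[ 507.1590535  -150.17969564  173.34115672] [-1.41119967e-03  9.96621862e-01 -8.21121661e-02 -6.82340387e-04] 2.468702567592393 [ 0.03845958 -0.60829501  0.62878614] 1.3 [-0.38640842 -0.02210549  1.76098814  0.00231585  1.40485786  1.34841257]
{'fovy': 65.70646984690485, 'cx': 319.4253084112025, 'cy': 198.2859594747812, 'hand_eye': array([[ 5.34426088e-04, -9.71173416e-01, -2.38373467e-01,
         6.64290227e+01],
       [ 9.99999602e-01,  6.89216809e-04, -5.66015881e-04,
         8.73489168e-01],
       [ 7.13990577e-04, -2.38373070e-01,  9.71173398e-01,
        -1.49704960e+02],
       [ 0.00000000e+00,  0.00000000e+00,  0.00000000e+00,
         1.00000000e+00]])}
```

View pics/w1.png

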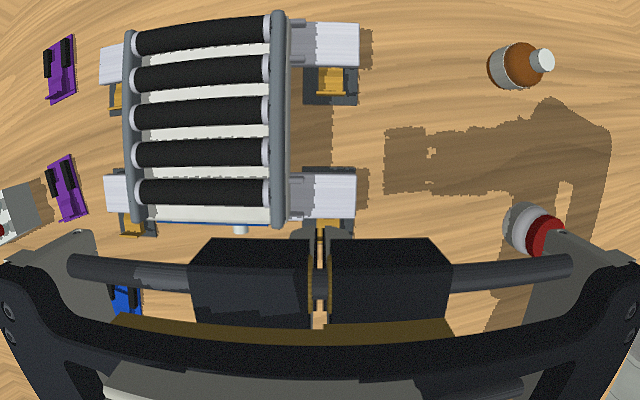

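The wrist view shows all four feet. Foot outer corners are near (358,23)/(358,66), (357,177)/(357,218), (101,48)/(102,85) and (103,177)/(104,212).

```bash
cat >> h.py <<'E'
from scipy.spatial.transform import Rotation as Ro
def wplane(c,s,u,v,z):
    f=200/np.tan(np.radians(c['fovy'])/2); q=s['ee_rot']
    T=np.eye(4);T[:3,:3]=Ro.from_quat([q[1],q[2],q[3],q[0]]).as_matrix();T[:3,3]=s['position'];T=T@c['hand_eye']
    x,y=u-c['cx'],v-c['cy'];r=np.hypot(x,y);a=r/f
    d=T[:3,:3]@np.array([np.sin(a)*x/r,np.sin(a)*y/r,np.cos(a)]);o=T[:3,3]
    return o+d*(z-o[2])/d[2]
E
python3 - <<'E'
from h import *
c=load('w1.png');s=np.load('pics/w1s.npy',allow_pickle=True).item()
P=[(358,23),(358,66),(357,177),(357,218),(101,48),(102,85),(103,177),(104,212)]
M=np.array([(97.5,-145.5),(52.5,-145.5),(-52.5,-145.5),(-97.5,-145.5),(97.5,145.5),(52.5,145.5),(-52.5,145.5),(-97.5,145.5)])
W=np.array([wplane(c,s,x,y,28)[:2] for x,y in P])
a=M-M.mean(0);b=W-W.mean(0)
th=np.arctan2((a[:,0]*b[:,1]-a[:,1]*b[:,0]).sum(),(a*b).sum())
R=np.array([[np.cos(th),-np.sin(th)],[np.sin(th),np.cos(th)]]);t=W.mean(0)-R@M.mean(0)
print(np.round(W),th,t);print(np.round(W-(M@R.T+t),1))
for f in [(-75,-115),(75,-115),(-75,115),(75,115)]: print(f,(R@np.array(f)+t).round(1))
R_=Ro.from_quat(s['ee_rot'][[1,2,3,0]]).as_matrix();print(R_.round(3))
E
```

```text
[[ 665. -214.]
 [ 622. -206.]
 [ 516. -189.]
 [ 475. -183.]
 [ 716.   67.]
 [ 671.   71.]
 [ 567.   94.]
 [ 526.  108.]] -0.1780959012903624 [594.66874327 -56.479806  ]
[[ 0.5  2.9]
 [ 1.4  2.6]
 [-1.2  1.5]
 [ 1.8 -0.9]
 [-0.9 -2. ]
 [-1.5 -6.4]
 [-1.9 -1.6]
 [ 1.7  3.9]]
(-75, -115) [ 500.5 -156.4]
(75, -115) [ 648.1 -182.9]
(-75, 115) [541.2  70. ]
(75, 115) [688.9  43.4]
[[ 0.987 -0.164 -0.001]
 [-0.164 -0.987  0.003]
 [-0.002 -0.003 -1.   ]]
```

apply_moves --motion '[-4,-6,-40,0,-4,-6,-80,0,-4,-6,-110,0,-4,-6,-120,0,-4,-6,-123,0,-4,-6,-123,0]'

```text
time: 1.95
position: [503.8, -158.2, 52.2]
ee_rot: [-0.001, 0.997, -0.083, 0.001]
force: [0.3, -0.4, 0.2]
width: 0.3
```

apply_moves --motion '[0,0,-1,0,0,0,-2,0,0,0,-3,0,0,0,-3,0]'

```text
time: 2.35
position: [504.1, -158.2, 49.7]
ee_rot: [-0.001, 0.997, -0.083, 0.001]
force: [-1.0, 0.2, -0.1]
width: 0.4
```

apply_moves --motion '[0,0,-0.5,0,0,0,-1,0,0,0,-1,0]'

```text
time: 2.65
position: [504.1, -158.2, 48.6]
ee_rot: [-0.001, 0.997, -0.083, 0.001]
force: [0.2, 0.8, -0.6]
width: 0.1
```

apply_moves --motion '[0,0,-1,0,0,0,-2,0,0,0,-2,0,0,0,-2,0]'

```text
time: 3.05
position: [504.0, -158.1, 46.5]
ee_rot: [-0.001, 0.997, -0.083, 0.001]
force: [-0.5, -0.4, 0.3]
width: 0.6
```

apply_moves --motion '[0,0,-1,0,0,0,-1,0,0,0,-1,0]'

```text
time: 3.35
position: [504.0, -158.1, 45.5]
ee_rot: [-0.001, 0.997, -0.083, 0.001]
force: [-0.7, 0.9, -0.2]
width: 0.6
```

apply_moves --motion '[0,0,-1,0,0,0,-1,0,0,0,-1,0]'

```text
time: 3.65
position: [504.1, -158.2, 44.7]
ee_rot: [-0.001, 0.997, -0.083, 0.001]
force: [-0.5, 0.3, 2.8]
width: 0.4
```

apply_moves --motion '[0,0,-1,0,0,0,-1,0,0,0,-1,0]'

```text
time: 3.95
position: [504.2, -158.2, 44.5]
ee_rot: [-0.001, 0.997, -0.083, 0.001]
force: [-5.2, 2.0, 10.6]
width: 0.7
```

FR foot is solid: contact at 44.9 mm, 10.6 N at 44.5 mm. Next is RR.

apply_moves --motion '[0,0,15,0,10,-2,35,0,50,-9,35,0,95,-17,35,0,140,-25,35,0,147,-26,20,0,147,-26,6,0,147,-26,3,0,147,-26,3,0]'

```text
time: 4.85
position: [649.6, -183.8, 46.5]
ee_rot: [-0.001, 0.997, -0.083, -0.0]
force: [0.1, 0.6, -0.2]
width: 0.5
```

apply_moves --motion '[0,0,-1,0,0,0,-1.5,0,0,0,-1.5,0]'

```text
time: 5.15
position: [649.3, -183.8, 45.4]
ee_rot: [-0.001, 0.997, -0.083, -0.0]
force: [-0.8, -0.5, -0.4]
width: 0.8
```

apply_moves --motion '[0,0,-1,0,0,0,-1,0,0,0,-1,0]'

```text
time: 5.45
position: [649.4, -183.9, 45.0]
ee_rot: [-0.001, 0.997, -0.083, -0.0]
force: [-1.5, -0.4, 4.1]
width: 0.6
```

apply_moves --motion '[0,0,-1,0,0,0,-1,0,0,0,-1,0]'

```text
time: 5.75
position: [649.5, -183.9, 44.9]
ee_rot: [-0.001, 0.997, -0.083, -0.0]
force: [-3.4, 1.8, 8.2]
width: 0.1
```

RR is solid too. Cross over the mixer, high, to RL.

apply_moves --motion '[0,0,40,0,0,0,80,0,8,45,80,0,16,90,80,0,24,135,80,0,32,180,80,0,40,228,80,0,40,228,40,0,40,228,6,0,40,228,3,0]'

```text
time: 6.75
position: [688.6, 45.4, 45.0]
ee_rot: [-0.001, 0.997, -0.083, -0.001]
force: [0.2, 0.8, 0.0]
width: 0.4
```

apply_moves --motion '[0,0,-0.5,0,0,0,-0.5,0]'

```text
time: 6.95
position: [688.7, 45.1, 44.8]
ee_rot: [-0.001, 0.997, -0.083, -0.001]
force: [-1.1, 0.0, 1.4]
width: 0.5
```

apply_moves --motion '[0,0,-1,0,0,0,-1,0,0,0,-1,0]'

```text
time: 7.25
position: [688.8, 45.1, 44.7]
ee_rot: [-0.001, 0.997, -0.083, -0.001]
force: [-2.7, 1.2, 5.5]
width: 0.4
```

apply_moves --motion '[0,0,-1,0,0,0,-1,0,0,0,-1,0]'

```text
time: 7.55
position: [688.8, 45.1, 44.7]
ee_rot: [-0.001, 0.997, -0.083, -0.001]
force: [-3.3, 0.6, 6.1]
width: 0.6
```

apply_moves --motion '[0,0,-0.5,0,0,0,-0.5,0,0,0,-0.5,0]'

```text
time: 7.85
position: [688.8, 45.1, 44.7]
ee_rot: [-0.001, 0.997, -0.083, -0.001]
force: [-4.0, 0.8, 5.2]
width: 0.0
```

RL is solid as well (6 N, no give). Next is FL.

apply_moves --motion '[0,0,20,0,-20,3,40,0,-60,10,40,0,-105,18,40,0,-146,25,40,0,-147,25,25,0,-147,25,8,0,-147,25,3,0,-147,25,2,0]'

```text
time: 8.75
position: [541.5, 69.9, 45.8]
ee_rot: [-0.001, 0.997, -0.083, -0.002]
force: [0.0, -0.1, 0.2]
width: 0.2
```

apply_moves --motion '[0,0,-1,0,0,0,-1,0,0,0,-1,0]'

```text
time: 9.05
position: [542.2, 69.8, 45.3]
ee_rot: [-0.001, 0.997, -0.083, -0.001]
force: [0.3, 0.1, -0.8]
width: 0.6
```

apply_moves --motion '[0,0,-1,0,0,0,-1,0,0,0,-1,0]'

```text
time: 9.35
position: [542.4, 69.8, 44.5]
ee_rot: [-0.001, 0.997, -0.083, -0.001]
force: [0.3, -0.1, 0.6]
width: 0.6
```

apply_moves --motion '[0,0,-1,0,0,0,-1,0,0,0,-1,0]'

```text
time: 9.65
position: [542.4, 69.8, 43.7]
ee_rot: [-0.001, 0.997, -0.083, -0.001]
force: [-2.7, 1.4, 3.4]
width: 0.4
```

apply_moves --motion '[0,0,-1,0,0,0,-1,0,0,0,-1,0]'

```text
time: 9.95
position: [542.4, 69.9, 42.8]
ee_rot: [-0.001, 0.997, -0.083, -0.001]
force: [-3.3, 0.3, 4.5]
width: 0.5
```

apply_moves --motion '[0,0,-1.2,0,0,0,-1.2,0,0,0,-1.2,0]'

```text
time: 10.25
position: [542.3, 70.0, 41.9]
ee_rot: [-0.001, 0.997, -0.083, -0.001]
force: [-4.2, -0.2, 8.3]
width: 0.5
```

apply_moves --motion '[0,0,-1,0,0,0,-1,0,0,0,-1,0]'

```text
time: 10.55
position: [542.4, 69.9, 41.7]
ee_rot: [-0.001, 0.997, -0.083, -0.001]
force: [-7.7, 0.1, 12.6]
width: 0.6
```

FL is the foot that gives (about 3 mm at 8 N). I'll lift, back off in front of it and look from close by.

apply_moves --motion '[0,0,30,0,-20,5,60,0,-45,10,80,0,-73,16,80,0,-73,16,80,0,-73,16,80,0]'

```text
time: 11.15
position: [469.5, 86.0, 121.6]
ee_rot: [-0.001, 0.997, -0.083, -0.001]
force: [0.4, -0.0, -0.3]
width: 0.5
```

Run:
```python
from h import *
s=arm.sense();c=cap('wrist','w2.png');np.save('pics/w2s.npy',s,allow_pickle=True)
print(s['position'],s['time'],s['force'])
d=load('scene1.png')
for p in [(325,138),(314,150),(339,150),(318,128),(400,152),(425,157),(451,133)]: print(p,plane(d,*p,2).round())
cv2.imwrite('pics/w2c.png',cv2.resize(c['color'][100:260,200:440,::-1],None,fx=3,fy=3,interpolation=cv2.INTER_CUBIC))
```

```text
[469.49798758  85.98277998 121.61670859] 11.15 [ 0.43835046 -0.03814535 -0.33751939]
(325, 138) [387. 155.   2.]
(314, 150) [406. 103.   2.]
(339, 150) [445. 158.   2.]
(318, 128) [343. 162.   2.]
(400, 152) [547. 288.   2.]
(425, 157) [599. 329.   2.]
(451, 133) [575. 453.   2.]
```

View pics/w2.png

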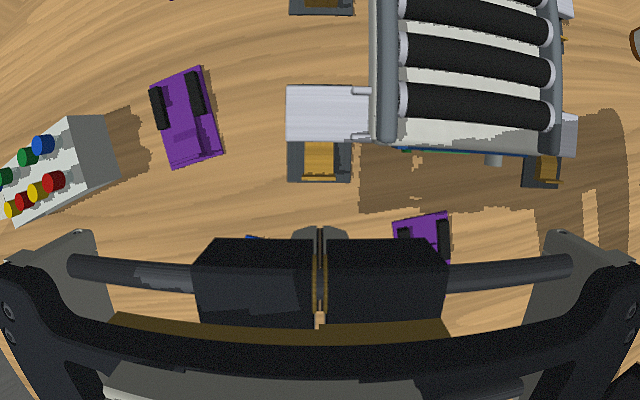

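View pics/w2c.png

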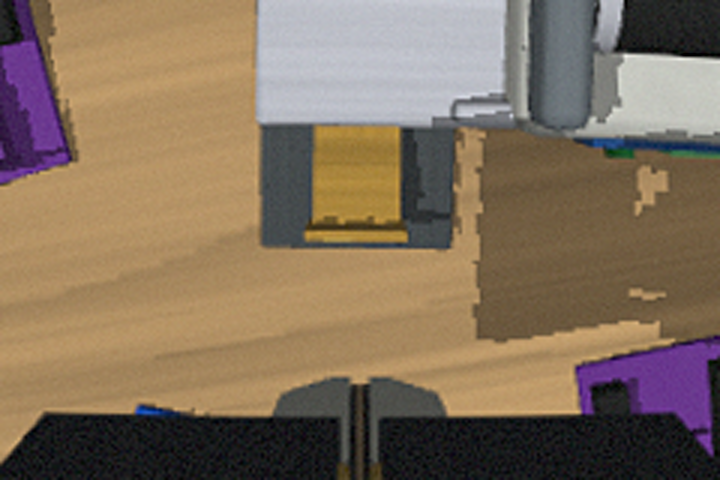

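Run:
```python
from h import *
c=load('w2.png');s=np.load('pics/w2s.npy',allow_pickle=True).item()
for n,u,v,z in [('tabL',303,179,26),('tabR',336,179,26),('tabL b',303,182,26),('footFL',287,141,28),('footBL',286,85,28),('footF',345,141,28),('soleL',288,181,4),('soleR',350,181,4),('purp',393,220,4),('purp2',447,211,4),('blue',250,236,4)]: print(n,wplane(c,s,u,v,z).round(1))
```

```text
tabL [493.3  94.9  26. ]
tabR [488.9  68.7  26. ]
tabL b [490.9  95.3  26. ]
footFL [525.7 101.9  28. ]
footBL [569.5  95.1  28. ]
footF [518.2  57.   28. ]
soleL [490.  110.2   4. ]
soleR [481.   56.3   4. ]
purp [438.5  21.9   4. ]
purp2 [437.8 -32.3   4. ]
blue [444.7 155.7   4. ]
```

The FL tab's outer face is at about (490, 82), which matches the mixer model (490.6, 82.2). The fingers are lined up behind it, so I descend and advance.

apply_moves --motion '[0,0,-40,0,0,0,-75,0,0,0,-90,0,0,0,-94,0,0,0,-94,0]'

```text
time: 11.7
position: [470.0, 85.6, 26.9]
ee_rot: [-0.001, 0.997, -0.083, -0.002]
force: [-0.0, -0.6, 1.4]
width: 0.6
```

apply_moves --motion '[2,-0.35,0,0,4,-0.7,0,0,6,-1,0,0,8,-1.4,0,0,10,-1.7,0,0,10,-1.7,0,0]'

```text
time: 12.3
position: [480.3, 83.9, 27.2]
ee_rot: [-0.001, 0.997, -0.083, -0.002]
force: [-0.1, 0.3, 0.3]
width: 0.7
```

apply_moves --motion '[1.5,-0.25,0,0,3,-0.5,0,0,4.5,-0.8,0,0,6,-1,0,0,7.5,-1.3,0,0]'

```text
time: 12.8
position: [487.8, 82.5, 27.0]
ee_rot: [-0.001, 0.997, -0.083, -0.002]
force: [-2.7, -0.4, 0.3]
width: 0.6
```

```bash
python3 -c "
from h import *
s=arm.sense();print(s['position'],s['force'],s['time'])"
```

```text
[487.76728266  82.51310802  27.02933923] [-2.65457247 -0.39447573  0.332526  ] 12.8
```

apply_moves --motion '[1.5,-0.25,0,0,3,-0.5,0,0,4.5,-0.8,0,0,6,-1,0,0,7.5,-1.3,0,0,9,-1.5,0,0,10.5,-1.8,0,0,12,-2,0,0]'

```text
time: 13.6
position: [499.6, 80.5, 26.8]
ee_rot: [-0.001, 0.997, -0.083, -0.002]
force: [-4.1, 0.6, 0.5]
width: 0.5
```

apply_moves --motion '[1,-0.2,0,0,2,-0.35,0,0,3,-0.5,0,0,4,-0.7,0,0]'

```text
time: 14.0
position: [503.6, 79.7, 26.8]
ee_rot: [-0.001, 0.997, -0.083, -0.002]
force: [-4.5, -0.1, 1.1]
width: 0.5
```

apply_moves --motion '[1,-0.2,0,0,2,-0.35,0,0,2,-0.35,0,0]'

```text
time: 14.3
position: [505.8, 79.3, 26.8]
ee_rot: [-0.001, 0.997, -0.083, -0.002]
force: [-2.9, -0.1, -0.1]
width: 0.6
```

apply_moves --motion '[1,-0.2,0,0,2,-0.35,0,0,2,-0.35,0,0]'

```text
time: 14.6
position: [507.8, 79.0, 26.8]
ee_rot: [-0.001, 0.997, -0.083, -0.002]
force: [-4.9, 0.2, 0.8]
width: 0.5
```

apply_moves --motion '[1,-0.2,0,0,1.5,-0.25,0,0,1.5,-0.25,0,0]'

```text
time: 14.9
position: [507.9, 78.9, 26.7]
ee_rot: [-0.001, 0.997, -0.083, -0.004]
force: [-12.4, 1.2, 8.3]
width: 0.5
```

apply_moves --motion '[1,-0.2,0,0,1.5,-0.25,0,0,1.5,-0.25,0,0]'

```text
time: 15.2
position: [507.9, 78.9, 26.6]
ee_rot: [-0.001, 0.997, -0.083, -0.005]
force: [-12.9, 0.6, 9.0]
width: 0.4
```

The shim hit a hard stop at x = 507.9 with about 13 N. I back off, lift and press the foot again.

apply_moves --motion '[-6,1,0,0,-15,2.6,0,0,-20,3.4,10,0,-25,4.3,50,0,-30,5,90,0,-39,7,95,0,-39,7,95,0]'

```text
time: 15.9
position: [469.9, 86.3, 124.0]
ee_rot: [-0.001, 0.997, -0.083, -0.003]
force: [0.0, 0.3, -0.2]
width: 0.7
```

Run:
```python
from h import *
s=arm.sense();c=cap('wrist','w3.png');np.save('pics/w3s.npy',s,allow_pickle=True)
print(s['position'],s['time'],s['force'])
a=c['color'][60:220,200:440,::-1]
b=cv2.imread('pics/w2.png')[60:220,200:440]
cv2.imwrite('pics/w3c.png',cv2.resize(np.hstack([b,a]),None,fx=1.66,fy=1.66*1.5,interpolation=cv2.INTER_CUBIC))
```

```text
[469.88555653  86.30055976 123.99599938] 15.9 [ 0.04872506  0.28103659 -0.23277901]
```

View pics/w3c.png

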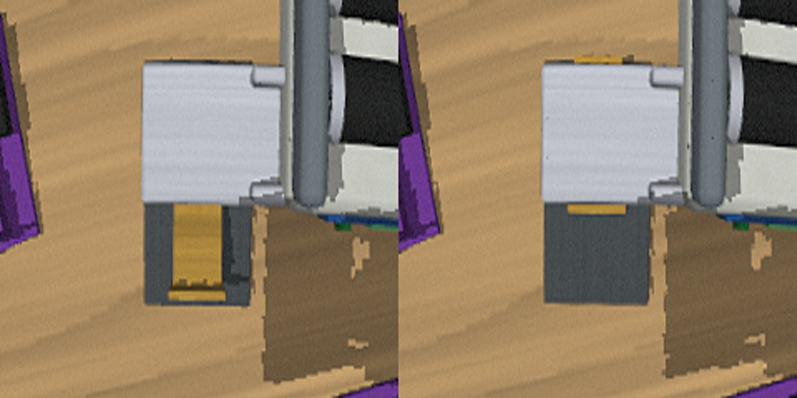

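The tab now lies flat against the foot and the mixer has not moved. Next is the proving press.

apply_moves --motion '[36,-8,0,0,72,-16,-20,0,72,-16,-50,0,72,-16,-70,0,72,-16,-76,0,72,-16,-77,0,72,-16,-77,0]'

```text
time: 16.65
position: [539.2, 69.6, 44.7]
ee_rot: [-0.001, 0.997, -0.083, -0.007]
force: [-9.5, -2.3, 15.9]
width: 0.4
```

apply_moves --motion '[0,0,-0.5,0,0,0,-1,0,0,0,-1,0]'

```text
time: 16.95
position: [539.1, 69.6, 44.7]
ee_rot: [-0.0, 0.997, -0.083, -0.007]
force: [-7.2, -0.5, 18.2]
width: 0.1
```

apply_moves --motion '[0,0,-1,0,0,0,-1,0,0,0,-1,0]'

```text
time: 17.25
position: [539.1, 69.6, 44.6]
ee_rot: [-0.0, 0.997, -0.083, -0.007]
force: [-7.2, -0.1, 18.4]
width: 0.6
```

apply_moves --motion '[0,0,-1.2,0,0,0,-1.2,0,0,0,-1.2,0]'

```text
time: 17.55
position: [539.1, 69.6, 44.6]
ee_rot: [-0.0, 0.997, -0.083, -0.007]
force: [-8.3, -0.3, 19.1]
width: 0.7
```

apply_moves --motion '[0,0,-1.5,0,0,0,-1.5,0,0,0,-1.5,0]'

```text
time: 17.85
position: [539.2, 69.6, 44.6]
ee_rot: [-0.0, 0.997, -0.082, -0.008]
force: [-10.0, 0.5, 23.8]
width: 0.6
```

The foot is now solid: 44.6 mm held under 24 N, where it sank to 41.7 mm before. Draw clear.

apply_moves --motion '[0,0,20,0,0,0,60,0,-20,4,80,0,-45,10,80,0,-70,16,80,0,-70,16,80,0,-70,16,80,0]'

```text
time: 18.55
position: [468.7, 85.6, 123.7]
ee_rot: [-0.0, 0.997, -0.082, -0.008]
force: [-0.5, -0.4, -0.3]
width: 0.4
```

Run:
```python
from h import *
s=arm.sense();c=cap('wrist','w4.png');d=cap('scene','s4.png')
print(s['position'],s['time'],s['force'])
a=c['color'][60:220,200:440,::-1]
e=cv2.imread('pics/scene1.png')[140:300,220:445];g=d['color'][140:300,220:445,::-1]
z=lambda i:cv2.resize(i,(390,280),interpolation=cv2.INTER_CUBIC)
cv2.imwrite('pics/w4c.png',np.vstack([np.hstack([z(a),z(cv2.imread('pics/w3.png')[60:220,200:440])]),np.hstack([z(e),z(g)])]))
```

```text
[468.71803237  85.60736837 123.74884537] 18.55 [-0.54249424 -0.36060502 -0.28100117]
```

View pics/w4c.png

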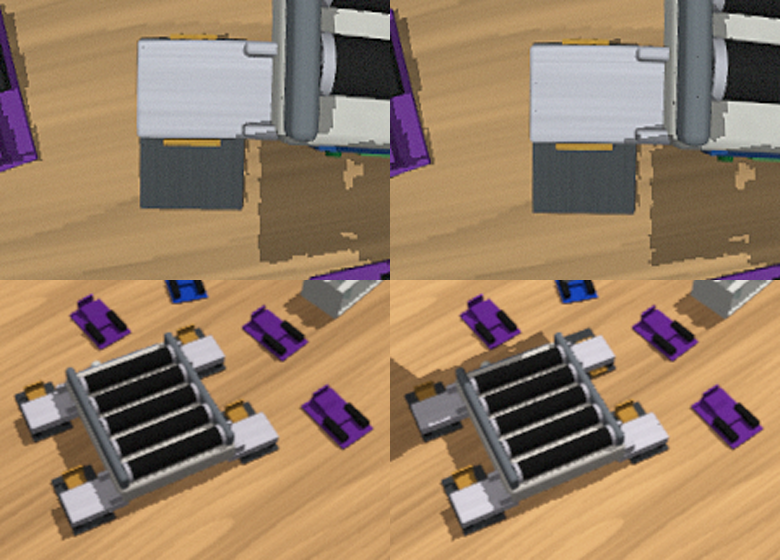

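The mixer, the other three shims and the surroundings are unchanged, the FL tab is home, and the arm is clear. Handing in.

```bash
python3 -c "
from h import *
print(arm.sign_off())"
```

```text
the job is handed in; nothing more can be done
None
```

I found the foot that rocks, pushed its shim home, proved it solid and handed the job in at about 18.6 s.

- **Finding the foot:** I pressed all four feet with the closed fingertips. The front-right, rear-right and rear-left feet held within about 0.5 mm at 6–11 N. The front-left foot (-x, +y) sank about 3 mm at 8 N.
- **Pushing the shim:** The front-left shim slid about 25 mm at 3–5 N. It stopped hard, and I pressed it to about 13 N there. The close-up shows its tab flat against the foot.
- **Proving press:** The same foot then held at its unpressed height, 44.6 mm at the tool against 41.7 mm before, under 16–24 N. That was firmer than the intended 6–8 N because the approach came down a little hard, and it dragged up to 10 N sideways on the foot.
- **Last checks:** The before-and-after pictures show no visible shift of the mixer, the other three shims or the look-alikes. I did not re-picture the cup, the bottle or most of the rack at the end. The arm was clear, with the force reading at zero within noise.

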